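# Unlock the tube rocker and park its transport pin

### The arm

A 7-joint arm with a two-finger parallel gripper is mounted at the origin on a cart in front of the work surface, level with it; the furniture and walls round the work are solid. World frame = base frame: x ahead of the robot, y to its left, z up, the work surface at z = 0. Lengths are in m, angles in rad, forces in N, time in s.
With the tool pointing down it reaches from about 0.4 to 0.85 m from the base axis. Payload 10.4 kg.
Tool frame: the origin (TCP) lies between the finger pads; the fingertips stand 14 mm ahead of it and the grasp point (between the pads) lies 5 mm behind it; x points along the fingers, y is the direction in which the jaws open and shut, and the axes are right-handed (so a half turn about x gives the same grasp; the last joint's range is limited). The gripper opens to 87 mm and grips with 3 to 60 N. Pads are 19 mm wide; open, the fingers measure 117 mm over their backs; the gripper's body (75 mm by 190 mm) begins 51 mm behind the grasp point.
Start: joints at [1.171, 0.332, -0.065, 1.46, 0.022, 1.35, -0.088], TCP at [0.23, -0.581, 0.237] pointing down, gripper open.
Joint ranges: [-2.6, 2.6], [-0.5, 2.12], [-1.47, 1.34], [0.16, 2.42], [-1.27, 4.41], [0.06, 2.06], [-2.6, 2.6]. Speed limits (rad/s): [2.22, 2.22, 2.79, 2.79, 3.14, 3.14, 3.14].

### API

Orientations are given as a unit quaternion [w, x, y, z].
In Python, from plant import r gives the robot as it stands. The module is installed in compiled form; this text tells all that it offers.
- The arm moves only by the tool apply_moves, never from a script. Its argument "series" is a list of rows, each an object with "translation": the shift along the world's x, y, z in units of 400 mm (1.0 is 400 mm), a list of three; "rot": the turn, a rotation vector about the world's x, y, z in units of pi rad (1.0 is pi rad), a list of three. In form: [{"translation": [dx, dy, dz], "rot": [ax, ay, az]}, ...]. A call has exactly 8 rows; each row is the pose to reach, as a shift and turn from the pose measured when the call began, turning the shorter way round; what a row does not reach only later rows make up. A row lasts 1/10 s, in which the tool goes at most 50 mm and 8.59 degrees, less where a joint would pass 70% of its speed; a pose out of reach is approached as far as the arm can. A call with a number of a shift or a turn outside -1 to 1 is refused whole. A call with a gripper value outside its range is refused whole. "claw" is the closure in counts, from 0 (fully open) to 255 (shut), set as the call begins (left out, the last holds). The fingers move at their own pace and stop on an object; "squeeze" is the grip in N (left out, the last holds). Time passes only in rows, so rows that repeat a pose let the fingers close, or fill a call up. It gives the time, the measured TCP pose, the force and the opening at its end, in the units of the state.
- r.get_state(): the state, without advancing time (a new reading comes with each control period).
- r.capture(name): name is "scene" or "top" or "wrist"; returns a dict with "pixels" (480x640x3 uint8, blue, green, red), "intrinsics" (3x3 intrinsics, pixels), "origin" and "rotation" of the camera in the world; the wrist camera has in their place "mount" (4x4, takes a point from camera to tool coordinates, whose origin is the TCP and whose axes are the tool frame's). Camera axes: x right, y down, z forward; pixel columns grow to the right and rows downward; lengths in m; the calibration is good to about 2 mm. A picture is of the moment at which its call begins: read the wrist's pose just before it. There is no depth.
- r.close_job(): hands the job in, once; it reports no verdict.
Trained networks look in the newest picture that a camera, given by its name, has taken for a name from the list of things; names that differ only in an ending like _2 or _b are one class to them, and where a whole thing is asked for, a point or a joint stands for the part that bears it (a point fixed in the world has none). Each returns a list of dicts, best first, with "confidence" (0 to 1); they miss things now and then, are a little off and sometimes report something else, mostly with a low value. They report only what shows in the picture. A call takes as long as a camera call.
- r.spot_in(target, camera): "position" ([x, y, z] in m, in world coordinates, good to about 4 mm: the middle of the surface that is visible of it).
The state is a dict: "time_s": time; "qpos": joint angles; "qd": joint speeds; "joint_efforts": joint torques, N m; "tool_pos": TCP position; "tcp_rot": TCP orientation; "ft_force": force on the tool from outside, world axes, zero at the start; "wrist_torque": the same for the moment, N m; "gripper_width": finger opening in m.
Only numpy, scipy, OpenCV 4.12 (cv2) and the standard library are available. Lean on these libraries where they do the work, as an engineer would, in place of code of your own. Each camera call takes 0.05 s, during which the arm holds its last target.

### The job

Unlock the tube rocker for use: draw the red-knobbed transport pin straight out of the hole in the rocker's side and lay it down gently on the bench, letting go of it. Then take it again by its bare steel shank and park it in the blue keeper on the rocker's foot plate, knob down in the pocket and shank in the notches, and leave it there. Do not drop the pin, and leave the timer, the specimen cup and the cartridge where they are.

Things in the scene. Friction and masses are not known exactly. Their poses are not given: they have to be found in the camera images.
- rocker: Tube rocker, fixed: white housing 110 x 184 mm (x, y), 45 mm high, under a grey platform with three tubes (top about 97 mm). Origin: housing's centre at bench height. Its front faces its -x; there a foot plate, 6 mm thick, reaches to x -157 mm, y -68 to 68 mm, and carries the blue keeper. The pin's hole is in the aluminium cheek on its -y side; a ledge 14 mm wide (x), top 49 mm up, juts out under the knob.
- bore (a point): Mouth of the pin's hole, 14 mm wide, 62 mm up on the cheek's outer face (rocker frame y -92 mm). The bore runs along the rocker's +y, about 80 mm deep; axes are the rocker's. The pin is drawn to the rocker's -y and is free after 80 mm.
- pin_knob (a point): Centre of the pin's red square knob, 24 x 24 mm, 28 mm long along the pin. The pin's y axis runs from knob to tip; steel shank 12 mm in diameter, 14 to 94 mm from this point. At the start only the knob shows, 2 mm off the cheek, axis 61 mm up, flat sides upright. About 90 g, balances inside the knob: on the bench it lies level on its knob, axis 12 mm up.
- pin_shank (a point): The point on the shank's axis 49 mm from the knob's centre (where to take it for parking).
- pin_tip (a point): The far end of the shank, 94 mm from the knob's centre.
- pocket (a point): Where the parked knob's centre belongs, in the blue keeper: rocker frame x -117, y -40, z 45 mm; axes are the rocker's, the parked pin points to +y. Pocket open upward, 36 mm long (y, this point central), 30 mm wide (x); floor 12 mm below this point, flared walls to 24 mm above. Housing wall 62 mm behind (+x).
- notch (a point): On the parked pin's axis, mid-way between the keeper's two notched plates, where the shank is held: 50 mm free for the fingers along y. The plates (6 and 8 mm thick) stand 25 mm to -y and +y of here; notches 16 mm wide, open upward, bottom 7 mm below this point, flared mouths reach 20 mm above it.
- timer_mid (a point): Centre of a white lab timer, 68 x 66 x 18 mm, bystander.
- cup_mid (a point): Centre of a specimen cup with red lid, 56 mm wide, 54 mm high, bystander.
- cartridge_mid (a point): Centre of a white and blue test cartridge, 36 x 36 x 56 mm, bystander.

How it is judged:
By the outcome, as a careful person would: the job done as asked, in the order asked, and still so for the second after the job is handed in, with the robot touching nothing.
It also fails if it takes over 51 s, if anything falls off the work surface, if the arm or the gripper's body presses on something with over 40 N, if the wrist force passes 120 N, or if a joint passes its speed limit or range.

## Working session

There is one attempt and no reset: what is moved stays moved. The work goes in short steps, Python scripts to look and compute and a tool call to move; the robot and the scene stay as the last step left them, time stands still between calls to the robot, and variables do not carry over. Pictures are saved under pics/ and viewed, and the job is handed in when it is done.

Besides the shell and the picture viewer there is one more tool, called as a command line: name --argument value ..., lists and objects as JSON in quotes. apply_moves: Moves the arm, as the interface text tells. Its arguments: {"type":"object","properties":{"series":{"type":"array"},"claw":{"type":"number"},"squeeze":{"type":"number"}},"required":["series"]}

```bash
mkdir -p pics
python3 - <<'E'
from plant import r
import cv2
s=r.get_state(); print(s)
for n in ["scene","top","wrist"]:
    c=r.capture(n); cv2.imwrite(f"pics/{n}0.png",c["pixels"])
    print(n,c["intrinsics"].tolist() if n!="x" else 0, c.get("origin"),c.get("rotation"),c.get("mount"))
    for t in ["rocker","bore","pin_knob","pocket","notch","timer_mid","cup_mid","cartridge_mid"]:
        d=r.spot_in(t,n); print(n,t,[(x["position"],x["confidence"]) for x in d[:2]])
E
```

```text
{'time_s': 0.0, 'qpos': array([ 1.17140603,  0.33291288, -0.0647256 ,  1.46094934,  0.02161651,
        1.34986059, -0.08852445]), 'qd': array([-3.22732167e-04, -9.45890567e-04,  1.54522856e-03,  3.03714752e-03,
       -3.67383792e-05, -5.25521757e-04,  1.90293512e-04]), 'joint_efforts': array([ 4.98702011e-04, -6.23256540e+01,  2.49482546e-02, -3.89886725e+01,
       -6.12440379e-02,  3.99181328e-02,  1.49230386e-04]), 'tool_pos': array([ 0.22983402, -0.58081985,  0.23572454]), 'tcp_rot': array([-0.13194479, -0.69447361, -0.13292989,  0.69471334]), 'ft_force': array([ 0.22760005,  0.35718231, -0.15565078]), 'wrist_torque': array([-0.01316624, -0.00094229,  0.02004158]), 'gripper_width': 0.08718837273501742}
scene [[523.9813409171844, 0.0, 309.72613051001645], [0.0, 523.9813409171844, 230.31347648132663], [0.0, 0.0, 1.0]] [-0.07622446  0.72610459  0.78666638] [ 0.15984451 -0.31106526  0.84645328 -0.4015034 ] None
scene rocker [([0.5099, 0.0521, 0.0487], 0.65)]
scene bore [([0.5068, 0.049, 0.048], 0.62)]
scene pin_knob []
scene pocket [([0.5087, 0.0496, 0.0454], 0.92)]
scene notch [([
[... 669 characters left out ...]
([0.6045, -0.2961, 0.0167], 0.6), ([0.5215, 0.0305, 0.0597], 0.54)]
top cup_mid [([0.3896, 0.1343, 0.0559], 0.87)]
top cartridge_mid [([0.4845, 0.1979, 0.0588], 0.77)]
wrist [[427.4640876854354, 0.0, 319.17697521139485], [0.0, 427.4640876854354, 233.97494491284948], [0.0, 0.0, 1.0]] None None [[-9.91242405e-04 -2.76687756e-01  9.60959366e-01 -1.49722132e-01]
 [ 9.99998796e-01  8.72779923e-04  1.28281046e-03  5.16324373e-04]
 [-1.19364399e-03  9.60959481e-01  2.76686558e-01 -7.60209955e-02]
 [ 0.00000000e+00  0.00000000e+00  0.00000000e+00  1.00000000e+00]]
wrist rocker []
wrist bore []
wrist pin_knob []
wrist pocket []
wrist notch []
wrist timer_mid []
wrist cup_mid []
wrist cartridge_mid []
```

View pics/top0.png

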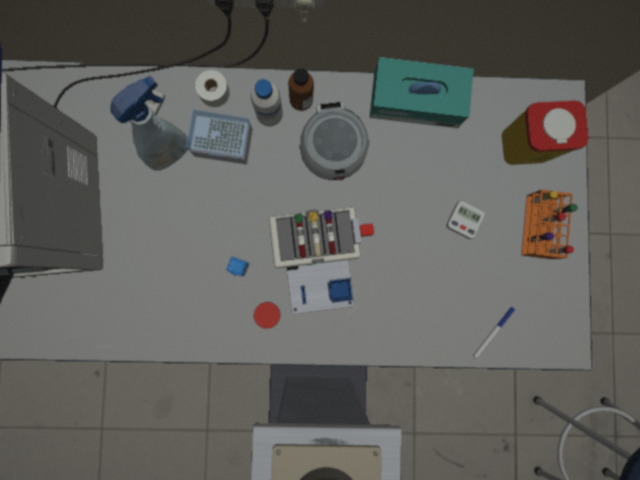

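View pics/scene0.png

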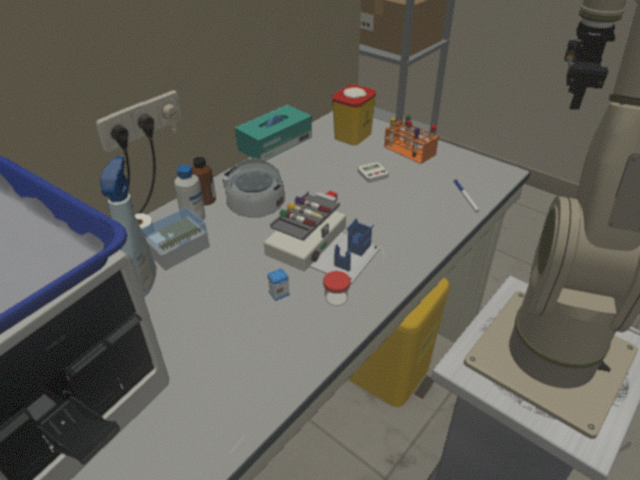

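View pics/wrist0.png

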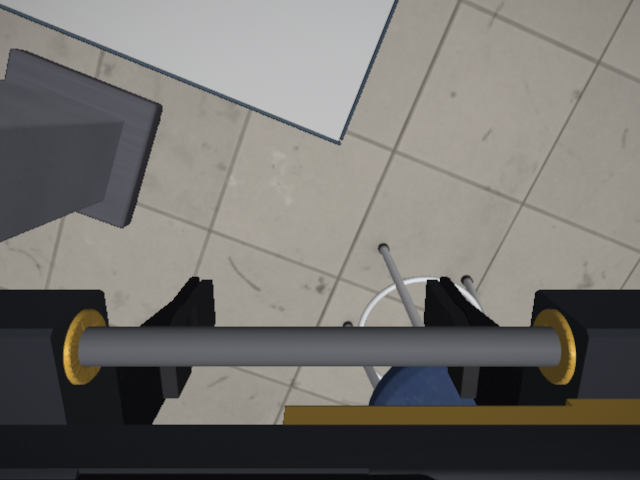

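```bash
cat > h.py <<'E'
import numpy as np, cv2
from scipy.spatial.transform import Rotation as R
def q2R(q): return R.from_quat([q[1],q[2],q[3],q[0]]).as_matrix()
def cam(c,s=None):
    K=np.array(c["intrinsics"])
    if c.get("mount") is None or "mount" not in c:
        return K,q2R(c["rotation"]),np.array(c["origin"])
    M=np.array(c["mount"]);T=q2R(s["tcp_rot"])
    return K,T@M[:3,:3],T@M[:3,3]+s["tool_pos"]
def proj(P,C):
    K,Rm,o=C; p=(np.atleast_2d(P)-o)@Rm@K.T; return p[:,:2]/p[:,2:]
def back(uv,z,C):
    K,Rm,o=C; d=(np.c_[np.atleast_2d(uv),np.ones(len(np.atleast_2d(uv)))]@np.linalg.inv(K).T)@Rm.T
    return o+d*((z-o[2])/d[:,2])[:,None]
E
python3 - <<'E'
import cv2
i=cv2.imread("pics/top0.png")[195:325,225:395]
cv2.imwrite("pics/top0z.png",cv2.resize(i,None,fx=4.6,fy=4.6,interpolation=cv2.INTER_CUBIC))
i=cv2.imread("pics/scene0.png")[180:310,250:400]
cv2.imwrite("pics/scene0z.png",cv2.resize(i,None,fx=4.6,fy=4.6,interpolation=cv2.INTER_CUBIC))
E
```

```text
(no output)
```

View pics/top0z.png

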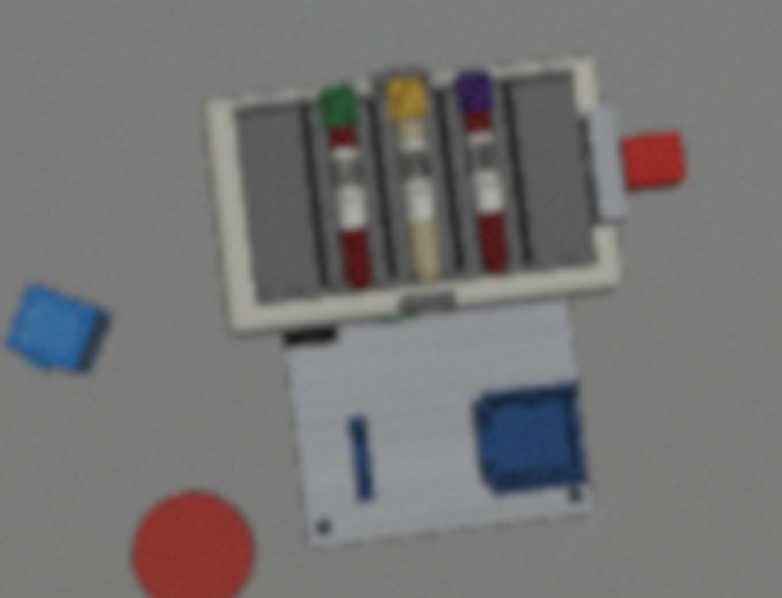

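View pics/scene0z.png

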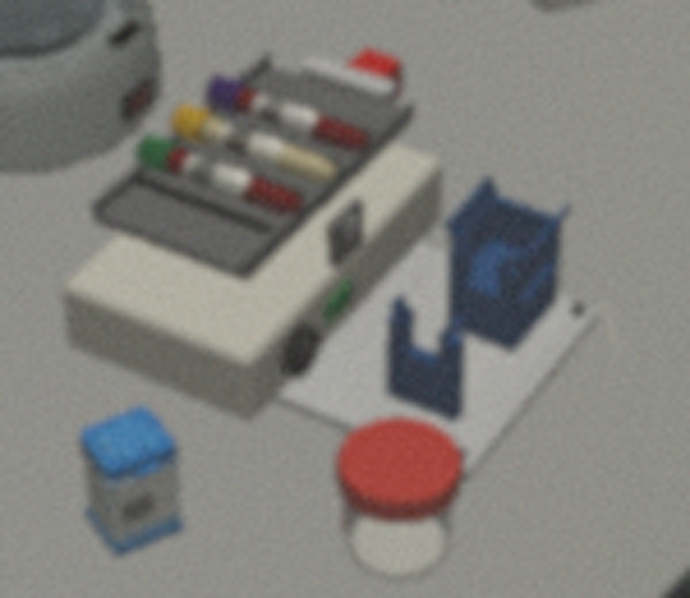

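```bash
cat > fit.py <<'E'
from h import *
from plant import r
from scipy.optimize import least_squares
c=r.capture("top"); C=cam(c)
o=lambda L: np.array(L)/4.6+[225,195]-0.4
h=back(o([(208,101),(594,58),(621,284),(233,333)]),.045,C)
f=back(o([(313,545),(590,512)]),.006,C)
k=back(o([(622,137),(684,131),(686,184),(628,190)]),.073,C)
print("h",h.round(4),"f",f.round(4),"k",k.round(4),k.mean(0),sep="\n")
loc=np.array([[.055,.092],[.055,-.092],[-.055,-.092],[-.055,.092],[-.157,.068],[-.157,-.068]])
obs=np.r_[h,f][:,:2]
def T(p,l): 
    a=p[2]; return l@np.array([[np.cos(a),np.sin(a)],[-np.sin(a),np.cos(a)]])+p[:2]
s=least_squares(lambda p:(T(p,loc)-obs).ravel(),[.52,.03,0]); p=s.x
print("pose",p,"deg",np.degrees(p[2]),"\nres mm",(s.fun*1e3).round(1).reshape(-1,2))
kn=k.mean(0)[:2]-p[:2]; a=p[2]
print("knob in rocker",np.array([[np.cos(a),np.sin(a)],[-np.sin(a),np.cos(a)]])@kn)
for n,l in dict(pocket=[-.117,-.040],).items(): print(n,T(p,np.array([l])))
E
python3 fit.py
```

```text
h
[[ 0.5938  0.1321  0.045 ]
 [ 0.6188 -0.0449  0.045 ]
 [ 0.5147 -0.0592  0.045 ]
 [ 0.4878  0.1173  0.045 ]]
f
[[ 0.3902  0.0793  0.006 ]
 [ 0.4086 -0.051   0.006 ]]
k
[[ 0.579  -0.0552  0.073 ]
 [ 0.5824 -0.083   0.073 ]
 [ 0.5586 -0.0842  0.073 ]
 [ 0.5552 -0.0583  0.073 ]]
[ 0.56882235 -0.07018648  0.073     ]
pose [0.55412054 0.03638883 0.14318591] deg 8.203948173983004 
res mm [[ 1.7  3.2]
 [ 2.8 -1.9]
 [-1.9 -3.3]
 [-1.3  2.3]
 [-1.2  2. ]
 [-0.2 -2.3]]
knob in rocker [-0.00065663 -0.10758257]
pocket [[ 0.44402575 -0.01989739]]
```

```bash
cat > st.py <<'E'
from h import *
from plant import r
s=r.get_state(); T=q2R(s["tcp_rot"])
print("t",round(s["time_s"],2),"pos",s["tool_pos"].round(4),"w",round(s["gripper_width"],4),"F",s["ft_force"].round(1),"q",s["qpos"].round(2))
print("x",T[:,0].round(4),"y",T[:,1].round(4),"yaw_y",np.degrees(np.arctan2(T[1,1],T[0,1])).round(2))
def need(yaw):
    a=np.radians(yaw); y=np.array([np.cos(a),np.sin(a),0]); 
    for sg in (1,-1):
        x=np.array([0,0,-1.]); D=np.c_[x,sg*y,np.cross(x,sg*y)]
        print("rot/pi to yaw",yaw,sg,(R.from_matrix(D@T.T).as_rotvec()/np.pi).round(4))
E
python3 -c "
from st import *
need(8.2)"
```

```text
t 1.4 pos [ 0.23   -0.5811  0.2366] w 0.0873 F [-0.9  0.2  0.4] q [ 1.17  0.33 -0.06  1.46  0.02  1.35 -0.09]
x [ 0. -0. -1.] y [ 0.368  -0.9298  0.    ] yaw_y -68.41
rot/pi to yaw 8.2 1 [-0.      0.      0.4256]
rot/pi to yaw 8.2 -1 [ 0.      0.     -0.5744]
```

apply_moves --series '[{"translation":[0.06,0.08,0.03],"rot":[0,0,0.045]},{"translation":[0.13,0.18,0.05],"rot":[0,0,0.09]},{"translation":[0.2,0.28,0.05],"rot":[0,0,0.135]},{"translation":[0.27,0.38,0.05],"rot":[0,0,0.18]},{"translation":[0.34,0.48,0.05],"rot":[0,0,0.225]},{"translation":[0.41,0.58,0.05],"rot":[0,0,0.27]},{"translation":[0.48,0.68,0.05],"rot":[0,0,0.315]},{"translation":[0.55,0.78,0.05],"rot":[0,0,0.36]}]' --claw 0 --squeeze 50

```text
time_s: 2.2
tool_pos: [0.4508, -0.2674, 0.2569]
tcp_rot: [-0.486, -0.514, -0.485, 0.514]
ft_force: [1.1, -0.5, 0.8]
gripper_width: 0.0867
```

```bash
python3 -c "
from st import *
need(8.2)"
```

```text
t 2.2 pos [ 0.4508 -0.2674  0.2569] w 0.0867 F [ 1.1 -0.5  0.8] q [ 0.85  0.13 -0.43  1.68  0.05  1.35  0.35]
x [ 6.e-04 -6.e-04 -1.e+00] y [ 9.984e-01 -5.730e-02  6.000e-04] yaw_y -3.28
rot/pi to yaw 8.2 1 [0.0002 0.0002 0.0638]
rot/pi to yaw 8.2 -1 [ 3.000e-04 -3.000e-04 -9.362e-01]
```

apply_moves --series '[{"translation":[0.05,0.07,-0.02],"rot":[0,0,0.02]},{"translation":[0.1,0.15,-0.04],"rot":[0,0,0.04]},{"translation":[0.16,0.23,-0.07],"rot":[0,0,0.06]},{"translation":[0.22,0.31,-0.1],"rot":[0,0,0.0638]},{"translation":[0.27,0.38,-0.13],"rot":[0,0,0.0638]},{"translation":[0.295,0.418,-0.14],"rot":[0,0,0.0638]},{"translation":[0.295,0.418,-0.14],"rot":[0,0,0.0638]},{"translation":[0.295,0.418,-0.14],"rot":[0,0,0.0638]}]'

```text
time_s: 3.0
tool_pos: [0.5687, -0.1006, 0.2009]
tcp_rot: [0.535, 0.463, 0.534, -0.463]
ft_force: [-0.3, -1.0, 1.0]
gripper_width: 0.0872
```

```bash
python3 -c "
from st import *
need(8.2)
c=r.capture('wrist'); cv2.imwrite('pics/w1.png',c['pixels'])
print([(x['position'],x['confidence']) for x in r.spot_in('pin_knob','wrist')])
C=cam(c,s)
p=np.array([[.5695,-.0705,.073]]);print(proj(p,C))
"
```

```text
t 3.0 pos [ 0.5687 -0.1006  0.2009] w 0.0872 F [-0.3 -1.   1. ] q [ 0.57  0.3  -0.57  1.62  0.17  1.27  0.11]
x [ 4.e-04 -7.e-04 -1.e+00] y [9.898e-01 1.428e-01 3.000e-04] yaw_y 8.21
rot/pi to yaw 8.2 1 [ 0.0002  0.0001 -0.    ]
rot/pi to yaw 8.2 -1 [-2.e-04  4.e-04  1.e+00]
[([0.5684, -0.0689, 0.0734], 0.62), ([0.5332, -0.0077, 0.0733], 0.29)]
[[326.35865957 183.10129197]]
```

View pics/w1.png

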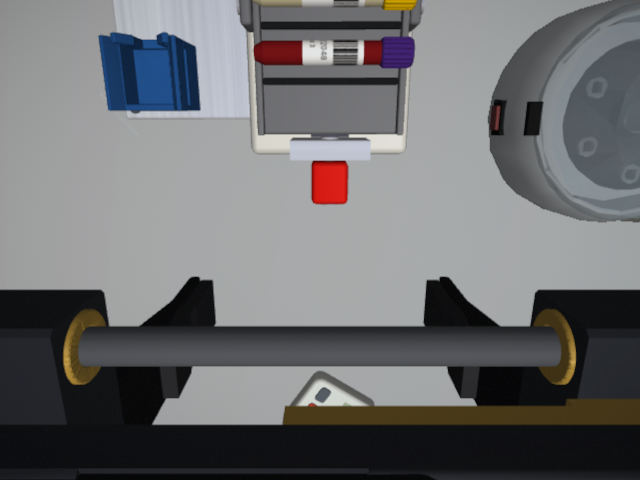

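```bash
python3 -c "
from st import *
C=cam(r.capture('wrist'),s)
print(back([[312,161],[348,161],[312,203],[348,203]],.073,C), back([[330,182]],.073,C))
print('cheek',back([[290,160],[370,160]],.073,C))
D=cam(r.capture('top'));E=cam(r.capture('scene'))
def ray(uv,C):
    K,Rm,o=C; d=Rm@np.linalg.inv(K)@[uv[0],uv[1],1]; return o,d/np.linalg.norm(d)
for a,b in (((336,137),(256,178)),):
    o1,d1=ray(a,D);o2,d2=ray(b,E)
    t=np.linalg.lstsq(np.c_[d1,-d2],o2-o1,rcond=None)[0]; print(o1+t[0]*d1,o2+t[1]*d2)
for z in (.06,.1,.14): print(z,back([(302,140),(370,140),(336,176),(488,120)],z,D)[:3].round(3),back([(610,218),(488,120)],z,C).round(3))
"
```

```text
t 3.1 pos [ 0.5685 -0.1018  0.2013] w 0.0872 F [-0.4  0.8 -0. ] q [ 0.58  0.3  -0.57  1.62  0.17  1.27  0.11]
x [ 0.001  -0.0014 -1.    ] y [9.900e-01 1.407e-01 8.000e-04] yaw_y 8.09
[[ 0.55822102 -0.05895916  0.073     ]
 [ 0.58120298 -0.05566379  0.073     ]
 [ 0.56201254 -0.08631786  0.073     ]
 [ 0.58563457 -0.08292982  0.073     ]] [[ 0.57173972 -0.07078004  0.073     ]]
cheek [[ 0.54409708 -0.06033846  0.073     ]
 [ 0.59513516 -0.05302017  0.073     ]]
[ 0.76011829 -0.00210644  0.07505694] [ 0.75541581 -0.00619063  0.07376651]
0.06 [[ 0.756  0.069  0.06 ]
 [ 0.761 -0.075  0.06 ]
 [ 0.681 -0.005  0.06 ]] [[ 0.77  -0.07   0.06 ]
 [ 0.669 -0.018  0.06 ]]
0.1 [[ 0.744  0.068  0.1  ]
 [ 0.748 -0.07   0.1  ]
 [ 0.672 -0.002  0.1  ]] [[ 0.741 -0.064  0.1  ]
 [ 0.654 -0.019  0.1  ]]
0.14 [[ 0.731  0.067  0.14 ]
 [ 0.735 -0.064  0.14 ]
 [ 0.663  0.     0.14 ]] [[ 0.712 -0.058  0.14 ]
 [ 0.639 -0.02   0.14 ]]
```

Run:
```python
import cv2
i=cv2.imread("pics/scene0.png")[140:260,210:380]
cv2.imwrite("pics/scene0y.png",cv2.resize(i,None,fx=4.6,fy=4.6,interpolation=cv2.INTER_CUBIC))
```

```text
(no output)
```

View pics/scene0y.png

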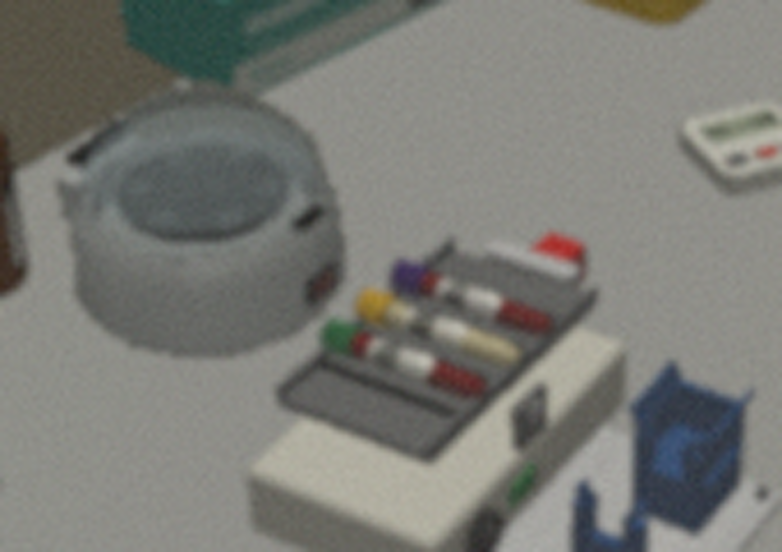

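apply_moves --series '[{"translation":[0.006,0.03,-0.05],"rot":[0,0,0]},{"translation":[0.006,0.06,-0.12],"rot":[0,0,0]},{"translation":[0.006,0.073,-0.2],"rot":[0,0,0]},{"translation":[0.006,0.073,-0.27],"rot":[0,0,0]},{"translation":[0.006,0.073,-0.32],"rot":[0,0,0]},{"translation":[0.006,0.073,-0.337],"rot":[0,0,0]},{"translation":[0.006,0.073,-0.337],"rot":[0,0,0]},{"translation":[0.006,0.073,-0.337],"rot":[0,0,0]}]'

```text
time_s: 4.05
tool_pos: [0.5716, -0.0726, 0.0677]
tcp_rot: [0.535, 0.464, 0.533, -0.463]
ft_force: [0.2, -0.0, 0.2]
gripper_width: 0.0871
```

```bash
python3 -c "
from st import *
need(8.2)
c=r.capture('wrist'); cv2.imwrite('pics/w2.png',c['pixels'])
C=cam(c,s)
print(proj(np.array([[.571,-.0705,.073]]),C))
"
```

```text
t 4.05 pos [ 0.5716 -0.0726  0.0677] w 0.0871 F [ 0.2 -0.   0.2] q [ 0.5   0.44 -0.56  1.75  0.27  1.02 -0.01]
x [ 0.0027 -0.0015 -1.    ] y [0.9901 0.1403 0.0024] yaw_y 8.07
rot/pi to yaw 8.2 1 [0.0005 0.0009 0.0007]
rot/pi to yaw 8.2 -1 [ 1.300e-03 -7.000e-04 -9.993e-01]
[[316.74328247 315.04874169]]
```

View pics/w2.png

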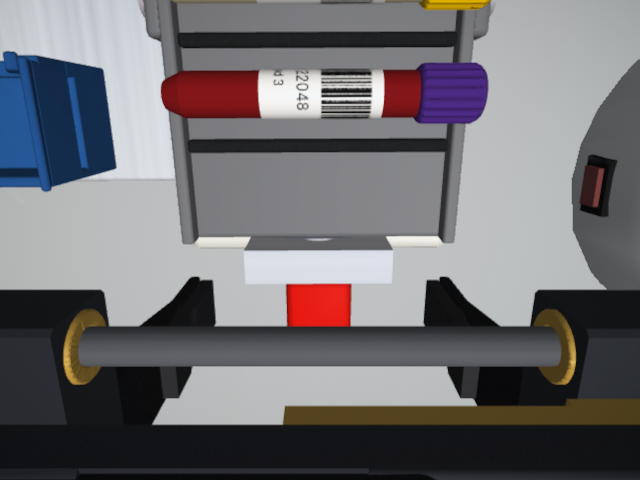

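apply_moves --series '[{"translation":[0,0,-0.003],"rot":[0.0005,0.001,0]},{"translation":[0,0,-0.003],"rot":[0.0005,0.001,0]},{"translation":[0,0,-0.003],"rot":[0.0005,0.001,0]},{"translation":[0,0,-0.003],"rot":[0.0005,0.001,0]},{"translation":[0,0,-0.003],"rot":[0.0005,0.001,0]},{"translation":[0,0,-0.003],"rot":[0.0005,0.001,0]},{"translation":[0,0,-0.003],"rot":[0.0005,0.001,0]},{"translation":[0,0,-0.003],"rot":[0.0005,0.001,0]}]' --claw 255 --squeeze 40

```text
time_s: 4.9
tool_pos: [0.5718, -0.0725, 0.0667]
tcp_rot: [0.534, 0.464, 0.534, -0.464]
ft_force: [0.2, 0.9, 0.8]
gripper_width: 0.031
```

```bash
python3 -c "
from st import *
need(8.2)"
```

```text
t 4.9 pos [ 0.5718 -0.0725  0.0667] w 0.031 F [0.2 0.9 0.8] q [ 0.5   0.44 -0.56  1.75  0.27  1.03 -0.01]
x [ 0.  0. -1.] y [0.9901 0.1405 0.    ] yaw_y 8.07
rot/pi to yaw 8.2 1 [-0.      0.      0.0007]
rot/pi to yaw 8.2 -1 [ 0.      0.     -0.9993]
```

Still closing (31 mm open); hold a bit, then start a 0.7 mm lift and pull.

apply_moves --series '[{"translation":[0,0,0],"rot":[0,0,0]},{"translation":[0,0,0],"rot":[0,0,0]},{"translation":[0,0,0],"rot":[0,0,0]},{"translation":[0,0,0.001],"rot":[0,0,0]},{"translation":[0,0,0.002],"rot":[0,0,0]},{"translation":[0.0018,-0.0125,0.0025],"rot":[0,0,0]},{"translation":[0.0036,-0.025,0.0025],"rot":[0,0,0]},{"translation":[0.0036,-0.025,0.0025],"rot":[0,0,0]}]'

```text
time_s: 5.7
tool_pos: [0.5733, -0.084, 0.0676]
tcp_rot: [0.534, 0.464, 0.533, -0.464]
ft_force: [-0.2, 0.0, -1.0]
gripper_width: 0.0238
```

```bash
python3 -c "
from st import *
need(8.2)
c=r.capture('wrist'); cv2.imwrite('pics/w3.png',c['pixels'])"
```

```text
t 5.7 pos [ 0.5733 -0.084   0.0676] w 0.0238 F [-0.2  0.  -1. ] q [ 0.52  0.44 -0.55  1.74  0.27  1.03  0.01]
x [-1.e-04 -5.e-04 -1.e+00] y [ 9.903e-01  1.389e-01 -1.000e-04] yaw_y 7.98
rot/pi to yaw 8.2 1 [ 0.0002 -0.      0.0012]
rot/pi to yaw 8.2 -1 [-0.000e+00 -3.000e-04 -9.988e-01]
```

View pics/w3.png

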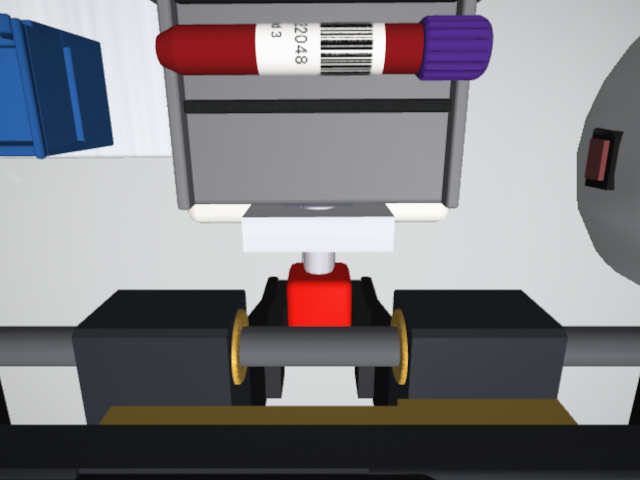

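apply_moves --series '[{"translation":[0.004,-0.028,0],"rot":[0,0,0]},{"translation":[0.0085,-0.059,0],"rot":[0,0,0]},{"translation":[0.013,-0.09,0],"rot":[0,0,0]},{"translation":[0.0174,-0.121,0],"rot":[0,0,0]},{"translation":[0.022,-0.152,0],"rot":[0,0,0]},{"translation":[0.0263,-0.183,0],"rot":[0,0,0]},{"translation":[0.0303,-0.21,0],"rot":[0,0,0]},{"translation":[0.032,-0.222,0],"rot":[0,0,0]}]'

```text
time_s: 6.55
tool_pos: [0.586, -0.1739, 0.0675]
tcp_rot: [0.533, 0.464, 0.533, -0.464]
ft_force: [-0.5, 0.3, -1.0]
gripper_width: 0.0233
```

```bash
python3 -c "
from st import *
need(8.2)
c=r.capture('wrist'); cv2.imwrite('pics/w4.png',c['pixels'])"
```

```text
t 6.55 pos [ 0.586  -0.1739  0.0675] w 0.0233 F [-0.5  0.3 -1. ] q [ 0.61  0.5  -0.51  1.66  0.27  1.06  0.16]
x [-2.e-04 -6.e-04 -1.e+00] y [ 9.905e-01  1.379e-01 -3.000e-04] yaw_y 7.92
rot/pi to yaw 8.2 1 [ 0.0002 -0.0001  0.0015]
rot/pi to yaw 8.2 -1 [-1.000e-04 -3.000e-04 -9.985e-01]
```

View pics/w4.png

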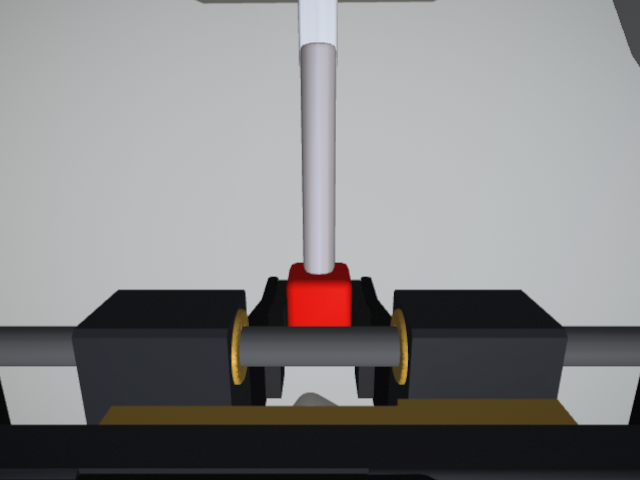

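apply_moves --series '[{"translation":[0.004,-0.025,0],"rot":[0,0,0.001]},{"translation":[-0.02,-0.04,0],"rot":[0,0,0.0015]},{"translation":[-0.08,-0.05,0],"rot":[0,0,0.0015]},{"translation":[-0.14,-0.05,0],"rot":[0,0,0.0015]},{"translation":[-0.19,-0.05,-0.02],"rot":[0,0,0.0015]},{"translation":[-0.21,-0.05,-0.06],"rot":[0,0,0.0015]},{"translation":[-0.21,-0.05,-0.09],"rot":[0,0,0.0015]},{"translation":[-0.21,-0.05,-0.1],"rot":[0,0,0.0015]}]'

```text
time_s: 7.4
tool_pos: [0.5013, -0.194, 0.0264]
tcp_rot: [0.534, 0.463, 0.535, -0.463]
ft_force: [0.2, -0.5, -0.5]
gripper_width: 0.0234
```

```bash
python3 -c "
from st import *
need(8.2)
c=r.capture('scene'); cv2.imwrite('pics/s5.png',cv2.resize(c['pixels'][130:280,280:480],None,fx=4,fy=4,interpolation=cv2.INTER_CUBIC))"
```

```text
t 7.4 pos [ 0.5013 -0.194   0.0264] w 0.0234 F [ 0.2 -0.5 -0.5] q [ 0.72  0.42 -0.51  1.88  0.25  0.91  0.23]
x [-1.5e-03 -2.0e-04 -1.0e+00] y [ 0.9898  0.1422 -0.0015] yaw_y 8.18
rot/pi to yaw 8.2 1 [ 0.0001 -0.0005  0.0001]
rot/pi to yaw 8.2 -1 [-7.000e-04 -1.000e-04 -9.999e-01]
```

View pics/s5.png

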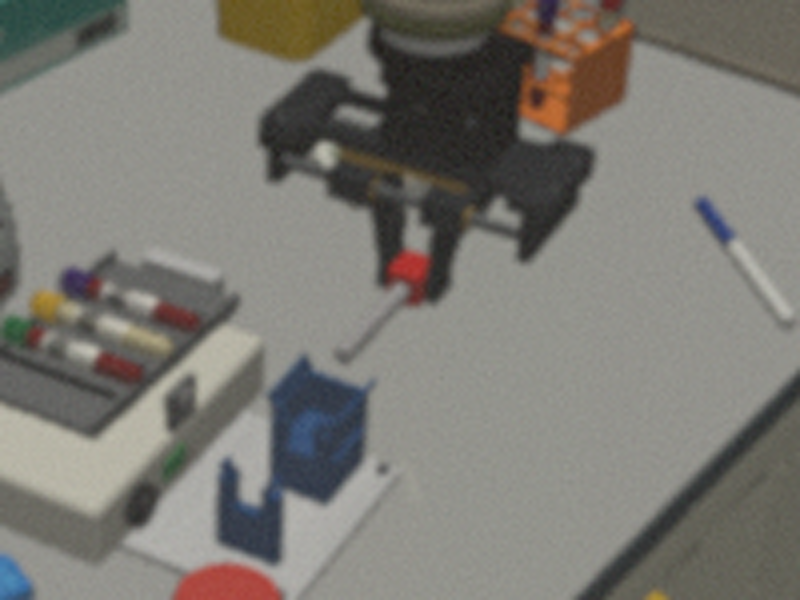

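apply_moves --series '[{"translation":[0,0,-0.006],"rot":[0,0,0]},{"translation":[0,0,-0.012],"rot":[0,0,0]},{"translation":[0,0,-0.016],"rot":[0,0,0]},{"translation":[0,0,-0.018],"rot":[0,0,0]},{"translation":[0,0,-0.02],"rot":[0,0,0]},{"translation":[0,0,-0.021],"rot":[0,0,0]},{"translation":[0,0,-0.022],"rot":[0,0,0]},{"translation":[0,0,-0.022],"rot":[0,0,0]}]'

```text
time_s: 8.25
tool_pos: [0.5017, -0.1938, 0.0177]
tcp_rot: [0.534, 0.463, 0.535, -0.463]
ft_force: [0.3, -0.2, -0.7]
gripper_width: 0.0236
```

```bash
python3 -c "
from st import *
need(8.2)"
```

```text
t 8.25 pos [ 0.5017 -0.1938  0.0177] w 0.0236 F [ 0.3 -0.2 -0.7] q [ 0.72  0.43 -0.51  1.88  0.26  0.9   0.23]
x [-0.0012  0.     -1.    ] y [ 0.9898  0.1425 -0.0012] yaw_y 8.19
rot/pi to yaw 8.2 1 [-0.     -0.0004  0.0001]
rot/pi to yaw 8.2 -1 [-6.000e-04  0.000e+00 -9.999e-01]
```

apply_moves --series '[{"translation":[0,0,-0.001],"rot":[0,0,0]},{"translation":[0,0,-0.002],"rot":[0,0,0]},{"translation":[0,0,-0.003],"rot":[0,0,0]},{"translation":[0,0,-0.003],"rot":[0,0,0]},{"translation":[0,0,-0.003],"rot":[0,0,0]},{"translation":[0,0,-0.003],"rot":[0,0,0]},{"translation":[0,0,-0.003],"rot":[0,0,0]},{"translation":[0,0,-0.003],"rot":[0,0,0]}]'

```text
time_s: 9.05
tool_pos: [0.5018, -0.1939, 0.0176]
tcp_rot: [0.534, 0.463, 0.535, -0.464]
ft_force: [-6.8, 2.4, 15.1]
gripper_width: 0.0236
```

```bash
python3 -c "
from st import *
for i in range(4):
  r.capture('wrist'); s=r.get_state(); print(s['ft_force'],s['tool_pos'])"
```

```text
t 9.05 pos [ 0.5018 -0.1939  0.0176] w 0.0236 F [-6.8  2.4 15.1] q [ 0.72  0.43 -0.51  1.88  0.26  0.9   0.23]
x [-1.5e-03 -6.0e-04 -1.0e+00] y [ 0.9898  0.1424 -0.0015] yaw_y 8.19
[-6.42424628  1.80566066 14.10287794] [ 0.50179108 -0.19386716  0.01760128]
[-6.4543867   2.372961   15.41341485] [ 0.50178472 -0.19389639  0.01760454]
[-5.99237368  2.10804359 14.31283824] [ 0.50176986 -0.19384886  0.01758234]
[-6.84154833  1.68675647 14.78458162] [ 0.50177241 -0.1938817   0.01759778]
```

apply_moves --series '[{"translation":[0,0,0.0],"rot":[0,0,0]},{"translation":[0,0,0.0],"rot":[0,0,0]},{"translation":[0,0,0.0],"rot":[0,0,0]},{"translation":[0,0,0],"rot":[0,0,0]},{"translation":[0,0,0],"rot":[0,0,0]},{"translation":[0,0,0],"rot":[0,0,0]},{"translation":[0,0,0],"rot":[0,0,0]},{"translation":[0,0,0],"rot":[0,0,0]}]'

```text
time_s: 10.05
tool_pos: [0.5019, -0.194, 0.0177]
tcp_rot: [0.534, 0.463, 0.535, -0.463]
ft_force: [-0.3, -0.2, 2.1]
gripper_width: 0.024
```

apply_moves --series '[{"translation":[0,0,0.0],"rot":[0,0,0]},{"translation":[0,0,0.0],"rot":[0,0,0]},{"translation":[0,0,0.0],"rot":[0,0,0]},{"translation":[0,0,0],"rot":[0,0,0]},{"translation":[0,0,0],"rot":[0,0,0]},{"translation":[0,0,0],"rot":[0,0,0]},{"translation":[0,0,0],"rot":[0,0,0]},{"translation":[0,0,0],"rot":[0,0,0]}]' --claw 110

```text
time_s: 10.85
tool_pos: [0.5019, -0.1939, 0.0177]
tcp_rot: [0.534, 0.463, 0.535, -0.463]
ft_force: [-0.2, 0.1, 0.1]
gripper_width: 0.0495
```

```bash
python3 -c "
from st import *
need(8.2)"
```

```text
t 10.85 pos [ 0.5019 -0.1939  0.0177] w 0.0495 F [-0.2  0.1  0.1] q [ 0.72  0.43 -0.51  1.88  0.26  0.9   0.23]
x [-1.2e-03 -7.0e-04 -1.0e+00] y [ 0.9898  0.1425 -0.0013] yaw_y 8.19
rot/pi to yaw 8.2 1 [ 0.0002 -0.0004  0.    ]
rot/pi to yaw 8.2 -1 [-6.e-04 -3.e-04 -1.e+00]
```

apply_moves --series '[{"translation":[0,0,0.03],"rot":[0,0,0]},{"translation":[0,0,0.08],"rot":[0,0,0]},{"translation":[0,0,0.14],"rot":[0,0,0]},{"translation":[0,0,0.19],"rot":[0,0,0]},{"translation":[0,0,0.2],"rot":[0,0,0]},{"translation":[0,0,0.2],"rot":[0,0,0]},{"translation":[0,0,0.2],"rot":[0,0,0]},{"translation":[0,0,0.2],"rot":[0,0,0]}]'

```text
time_s: 11.65
tool_pos: [0.5013, -0.1937, 0.0967]
tcp_rot: [0.534, 0.462, 0.535, -0.464]
ft_force: [-0.4, 0.7, 0.2]
gripper_width: 0.0498
```

```bash
python3 -c "
from st import *
need(8.2)
c=r.capture('wrist'); cv2.imwrite('pics/w6.png',c['pixels']); C=cam(c,s)
a=np.radians(8.2); k=s['tool_pos']; 
for d in (0,14,49,94): print(d,proj(np.array([k[0]-np.sin(a)*d/1e3,k[1]+.002+np.cos(a)*d/1e3,.018]),C))
c=r.capture('scene'); cv2.imwrite('pics/s6.png',cv2.resize(c['pixels'][130:280,280:480],None,fx=4,fy=4,interpolation=cv2.INTER_CUBIC))"
```

```text
t 11.65 pos [ 0.5013 -0.1937  0.0967] w 0.0498 F [-0.4  0.7  0.2] q [ 0.75  0.32 -0.54  1.83  0.19  1.05  0.28]
x [-0.0027  0.     -1.    ] y [ 0.9898  0.1425 -0.0026] yaw_y 8.2
rot/pi to yaw 8.2 1 [-0.     -0.0008  0.    ]
rot/pi to yaw 8.2 -1 [-0.0013  0.     -1.    ]
0 [[319.17681013 246.64101148]]
14 [[319.20475551 222.46550112]]
49 [[319.27879837 158.41114567]]
94 [[319.38383471  67.54437425]]
```

View pics/w6.png

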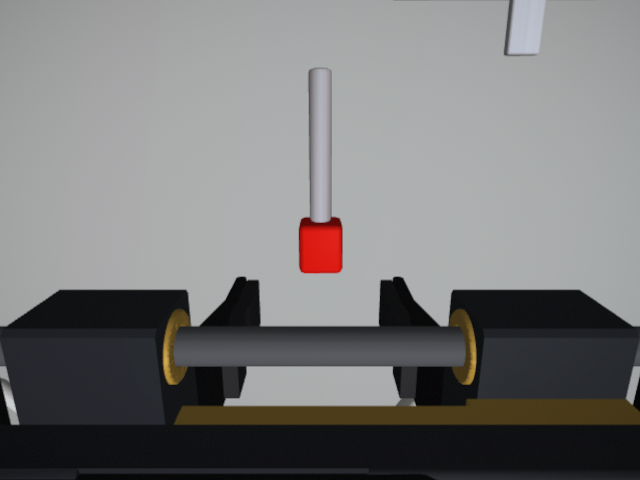

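View pics/s6.png

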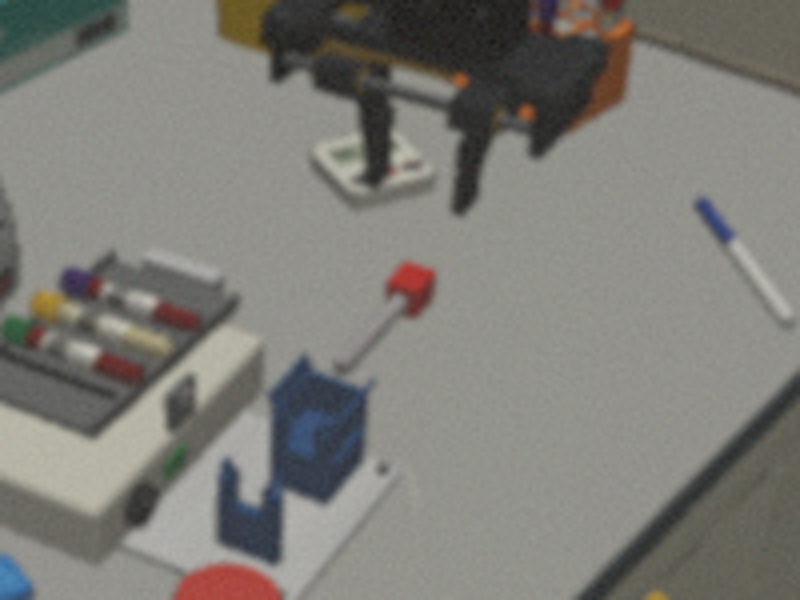

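apply_moves --series '[{"translation":[-0.008,0.06,0],"rot":[0,-0.0008,0]},{"translation":[-0.017,0.12,-0.01],"rot":[0,-0.0008,0]},{"translation":[-0.017,0.126,-0.06],"rot":[0,-0.0008,0]},{"translation":[-0.017,0.126,-0.11],"rot":[0,-0.0008,0]},{"translation":[-0.017,0.126,-0.15],"rot":[0,-0.0008,0]},{"translation":[-0.017,0.126,-0.18],"rot":[0,-0.0008,0]},{"translation":[-0.017,0.126,-0.195],"rot":[0,-0.0008,0]},{"translation":[-0.017,0.126,-0.198],"rot":[0,-0.0008,0]}]'

```text
time_s: 12.55
tool_pos: [0.4944, -0.1432, 0.0171]
tcp_rot: [0.534, 0.463, 0.535, -0.463]
ft_force: [-0.7, 0.5, 0.6]
gripper_width: 0.0494
```

```bash
python3 -c "
from st import *
need(8.2)
c=r.capture('wrist'); cv2.imwrite('pics/w7.png',c['pixels'])"
```

```text
t 12.55 pos [ 0.4944 -0.1432  0.0171] w 0.0494 F [-0.7  0.5  0.6] q [ 0.67  0.39 -0.54  1.94  0.26  0.88  0.14]
x [-9.e-04  5.e-04 -1.e+00] y [ 9.898e-01  1.425e-01 -8.000e-04] yaw_y 8.19
rot/pi to yaw 8.2 1 [-0.0002 -0.0003  0.    ]
rot/pi to yaw 8.2 -1 [-4.e-04  3.e-04 -1.e+00]
```

View pics/w7.png

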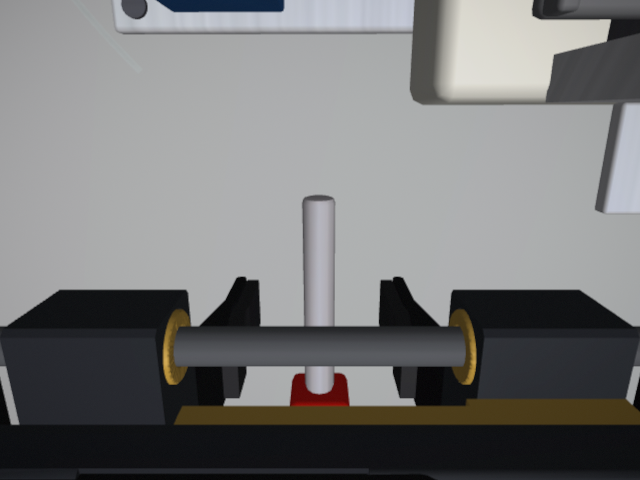

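apply_moves --series '[{"translation":[0,0,0],"rot":[0,0,0]},{"translation":[0,0,0],"rot":[0,0,0]},{"translation":[0,0,0],"rot":[0,0,0]},{"translation":[0,0,0],"rot":[0,0,0]},{"translation":[0,0,0],"rot":[0,0,0]},{"translation":[0,0,0],"rot":[0,0,0]},{"translation":[0,0,0],"rot":[0,0,0]},{"translation":[0,0,0],"rot":[0,0,0]}]' --claw 255 --squeeze 60

```text
time_s: 13.4
tool_pos: [0.4947, -0.1433, 0.0176]
tcp_rot: [0.534, 0.463, 0.535, -0.463]
ft_force: [-0.6, -0.3, 0.2]
gripper_width: 0.0104
```

apply_moves --series '[{"translation":[0,0,0],"rot":[0,0,0]},{"translation":[0,0,0],"rot":[0,0,0]},{"translation":[0,0,0],"rot":[0,0,0]},{"translation":[0,0,0.002],"rot":[0,0,0]},{"translation":[0,0,0.01],"rot":[0,0,0]},{"translation":[0,0,0.03],"rot":[0,0,0]},{"translation":[0,0,0.05],"rot":[0,0,0]},{"translation":[0,0,0.05],"rot":[0,0,0]}]'

```text
time_s: 14.2
tool_pos: [0.4956, -0.1435, 0.0391]
tcp_rot: [0.535, 0.463, 0.534, -0.463]
ft_force: [0.6, -0.4, -0.5]
gripper_width: 0.0103
```

```bash
python3 -c "
from st import *
need(8.2)
print(s['wrist_torque'])
c=r.capture('wrist'); cv2.imwrite('pics/w8.png',c['pixels'])
c=r.capture('scene'); cv2.imwrite('pics/s8.png',cv2.resize(c['pixels'][130:280,280:480],None,fx=4,fy=4,interpolation=cv2.INTER_CUBIC))"
```

```text
t 14.2 pos [ 0.4956 -0.1435  0.0391] w 0.0103 F [ 0.6 -0.4 -0.5] q [ 0.68  0.36 -0.55  1.93  0.23  0.92  0.15]
x [ 2.1e-03 -6.0e-04 -1.0e+00] y [0.9898 0.1425 0.002 ] yaw_y 8.19
rot/pi to yaw 8.2 1 [0.0002 0.0007 0.    ]
rot/pi to yaw 8.2 -1 [ 1.e-03 -3.e-04 -1.e+00]
[ 0.04928252 -0.11417454  0.04708124]
```

View pics/w8.png

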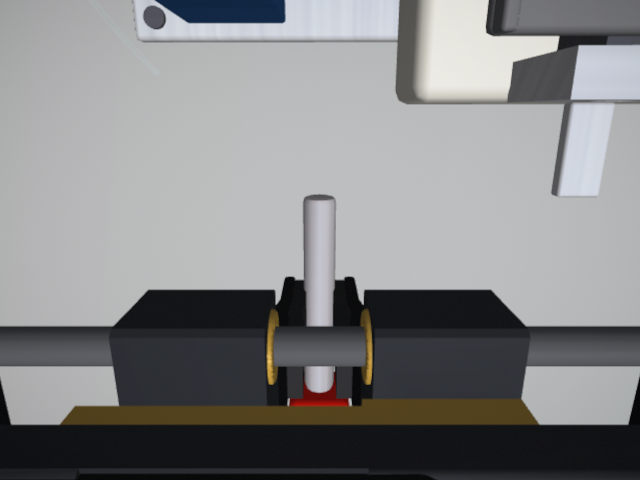

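View pics/s8.png

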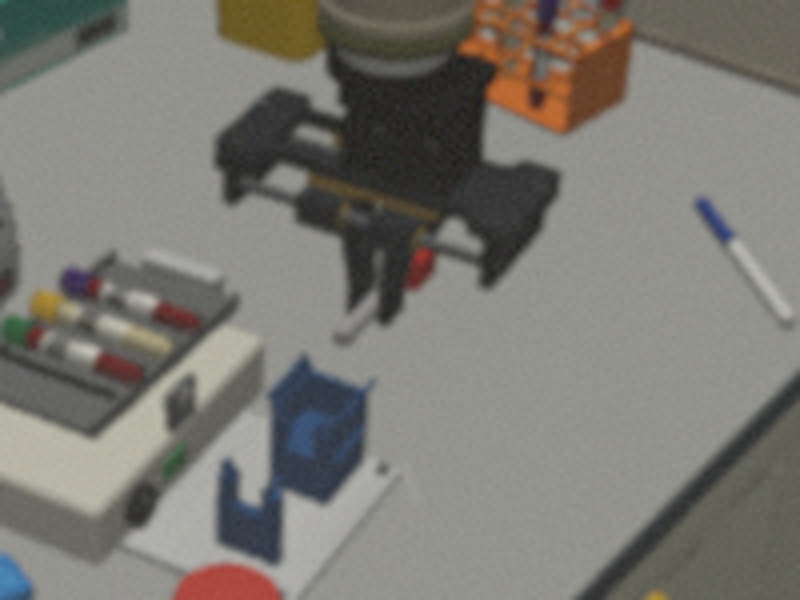

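apply_moves --series '[{"translation":[0,0,0.04],"rot":[0,0,0]},{"translation":[0,0.02,0.09],"rot":[0,0.0005,0]},{"translation":[-0.01,0.05,0.15],"rot":[0,0.0005,0]},{"translation":[-0.014,0.09,0.21],"rot":[0,0.0005,0]},{"translation":[-0.014,0.12,0.27],"rot":[0,0.0005,0]},{"translation":[-0.014,0.134,0.31],"rot":[0,0.0005,0]},{"translation":[-0.014,0.134,0.327],"rot":[0,0.0005,0]},{"translation":[-0.014,0.134,0.327],"rot":[0,0.0005,0]}]'

```text
time_s: 15.1
tool_pos: [0.4896, -0.0903, 0.1691]
tcp_rot: [0.535, 0.463, 0.534, -0.463]
ft_force: [0.5, 0.7, -1.1]
gripper_width: 0.0103
```

```bash
python3 -c "
from st import *
need(8.2)
c=r.capture('wrist'); s=r.get_state(); print(s['tool_pos']); c=r.capture('wrist'); cv2.imwrite('pics/w9.png',c['pixels'])
np.savez('w9.npz',**{k:s[k] for k in('tool_pos','tcp_rot')})"
```

```text
t 15.1 pos [ 0.4896 -0.0903  0.1691] w 0.0103 F [ 0.5  0.7 -1.1] q [ 0.67  0.15 -0.63  1.85  0.1   1.17  0.16]
x [-0.e+00 -8.e-04 -1.e+00] y [ 9.898e-01  1.422e-01 -2.000e-04] yaw_y 8.17
rot/pi to yaw 8.2 1 [ 0.0003 -0.      0.0001]
rot/pi to yaw 8.2 -1 [-0.000e+00 -4.000e-04 -9.999e-01]
[ 0.48909677 -0.09042415  0.16824476]
```

View pics/w9.png

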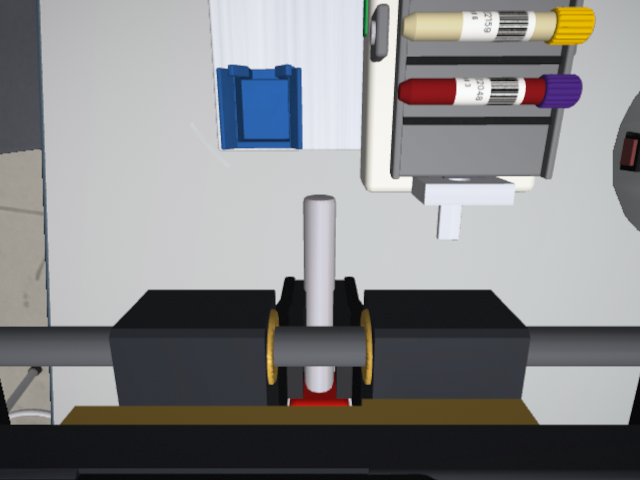

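```bash
python3 -c "
import cv2
i=cv2.imread('pics/w9.png')[0:160,200:370]
cv2.imwrite('pics/w9z.png',cv2.resize(i,None,fx=4.6,fy=3.7,interpolation=cv2.INTER_CUBIC))"
```

```text
(no output)
```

View pics/w9z.png

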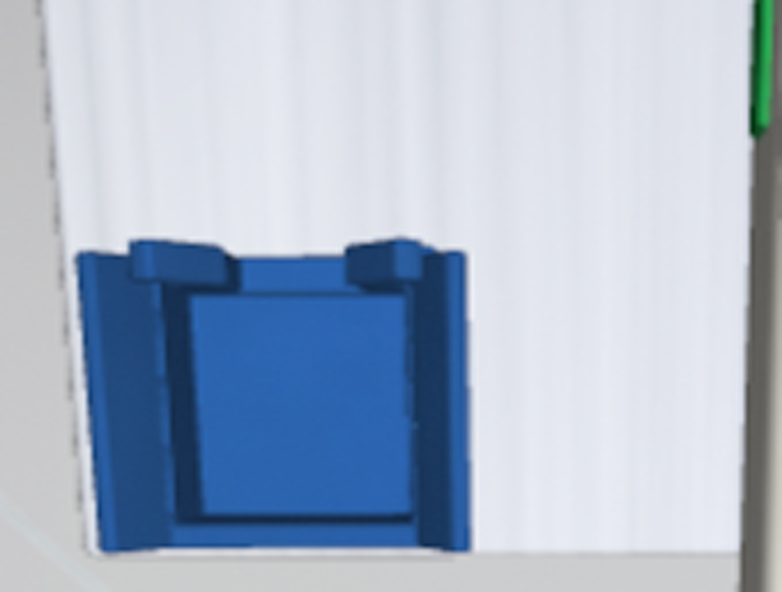

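```bash
cat > k.py <<'E'
from h import *
K=np.array([[427.4640876854354,0,319.17697521139485],[0,427.4640876854354,233.97494491284948],[0,0,1.]])
M=np.array([[-9.91242405e-04,-2.76687756e-01,9.60959366e-01,-1.49722132e-01],[9.99998796e-01,8.72779923e-04,1.28281046e-03,5.16324373e-04],[-1.19364399e-03,9.60959481e-01,2.76686558e-01,-7.60209955e-02],[0,0,0,1]])
def wc(s): return cam(dict(intrinsics=K,mount=M),s)
a=np.radians(8.2); Rz=np.array([[np.cos(a),-np.sin(a)],[np.sin(a),np.cos(a)]])
p0=np.array([.5541,.0364])
def loc(P): return (P[:,:2]-p0)@Rz
E
python3 -c "
from k import *
s=np.load('w9.npz'); C=wc(s)
z=lambda L:np.array(L)/[4.6,3.7]+[200,0]-[.4,.35]
for nm,L,h in (('floor',[(190,295),(405,295),(412,517),(203,515)],.033),('plate left edge',[(60,200),(80,430)],.006),('plate bottom',[(600,551)],.006),('cheek/walltop',[(100,548),(470,548)],.069),('walltopR',[(465,260)],.069)):
  P=back(z(L),h,C); print(nm,P.round(4).tolist(),(loc(P)*1e3).round(1).tolist())
# pin shank tip top
P=back([[304,205],[336,205]],s['tool_pos'][2]-.0055,C);print('tip',(loc(P)*1e3).round(1), (loc(s['tool_pos'][None])*1e3).round(1))
"
```

```text
floor [[0.4275, -0.0033, 0.033], [0.4566, 0.0009, 0.033], [0.4621, -0.0356, 0.033], [0.4327, -0.0395, 0.033]] [[-130.9, -21.3], [-101.6, -21.2], [-101.3, -58.1], [-130.9, -57.8]]
plate left edge [[0.4022, 0.0114, 0.006], [0.4083, -0.0287, 0.006]] [[-153.9, -3.1], [-153.6, -43.7]]
plate bottom [[0.4904, -0.0397, 0.006]] [[-74.0, -66.3]]
cheek/walltop [[0.4264, -0.0432, 0.069], [0.472, -0.0366, 0.069]] [[-137.8, -60.6], [-91.7, -60.6]]
walltopR [[0.4659, 0.0047, 0.069]] [[-91.8, -18.8]]
tip [[-87.3 -73.8]
 [-75.5 -73.7]] [[ -82.4 -116.3]]
```

apply_moves --series '[{"translation":[-0.01,0.03,0],"rot":[0,0,0]},{"translation":[-0.03,0.08,0],"rot":[0.0002,0,0]},{"translation":[-0.06,0.14,-0.01],"rot":[0.0002,0,0]},{"translation":[-0.09,0.2,-0.03],"rot":[0.0002,0,0]},{"translation":[-0.11,0.25,-0.05],"rot":[0.0002,0,0]},{"translation":[-0.125,0.285,-0.07],"rot":[0.0002,0,0]},{"translation":[-0.129,0.299,-0.075],"rot":[0.0002,0,0]},{"translation":[-0.129,0.299,-0.075],"rot":[0.0002,0,0]}]'

```text
time_s: 16.0
tool_pos: [0.4364, 0.0304, 0.1375]
tcp_rot: [0.534, 0.462, 0.536, -0.463]
ft_force: [-0.1, -0.5, -0.9]
gripper_width: 0.0102
```

```bash
python3 -c "
from st import *
need(8.2)
r.capture('wrist'); s=r.get_state(); print(s['tool_pos']); c=r.capture('wrist'); cv2.imwrite('pics/w10.png',c['pixels'])
np.savez('w10.npz',**{k:s[k] for k in('tool_pos','tcp_rot')})
c=r.capture('top'); cv2.imwrite('pics/t10.png',cv2.resize(c['pixels'][195:325,225:395],None,fx=4.6,fy=4.6,interpolation=cv2.INTER_CUBIC))
c=r.capture('scene'); cv2.imwrite('pics/s10.png',cv2.resize(c['pixels'][150:300,260:430],None,fx=4.6,fy=4,interpolation=cv2.INTER_CUBIC))
"
```

```text
t 16.0 pos [0.4364 0.0304 0.1375] w 0.0102 F [-0.1 -0.5 -0.9] q [ 0.56  0.05 -0.74  2.02  0.04  1.09 -0.05]
x [-2.9e-03  4.0e-04 -1.0e+00] y [ 0.9896  0.1437 -0.0028] yaw_y 8.26
rot/pi to yaw 8.2 1 [-0.0001 -0.0009 -0.0003]
rot/pi to yaw 8.2 -1 [ 1.400e-03 -2.000e-04  9.997e-01]
[0.43700317 0.02947179 0.13780057]
```

View pics/w10.png

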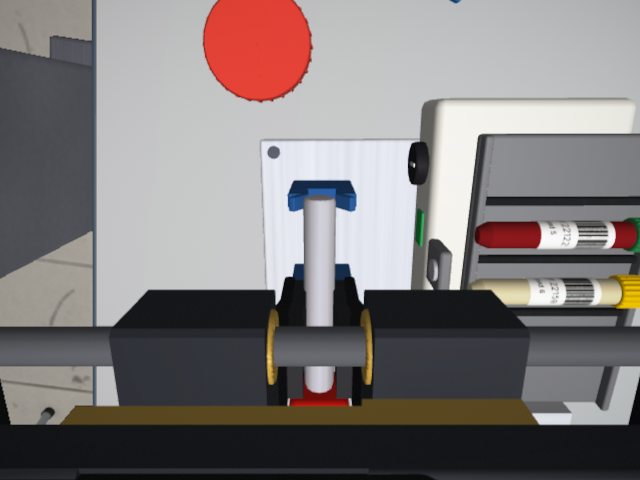

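View pics/s10.png

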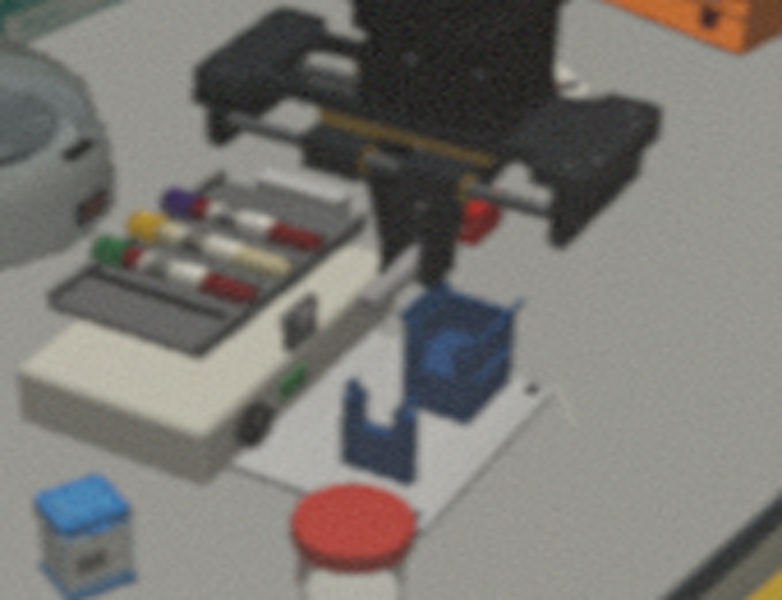

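```bash
python3 -c "
import cv2
i=cv2.imread('pics/w10.png')[170:290,250:410]
cv2.imwrite('pics/w10z.png',cv2.resize(i,None,fx=5,fy=5,interpolation=cv2.INTER_CUBIC))"
```

```text
(no output)
```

View pics/w10z.png

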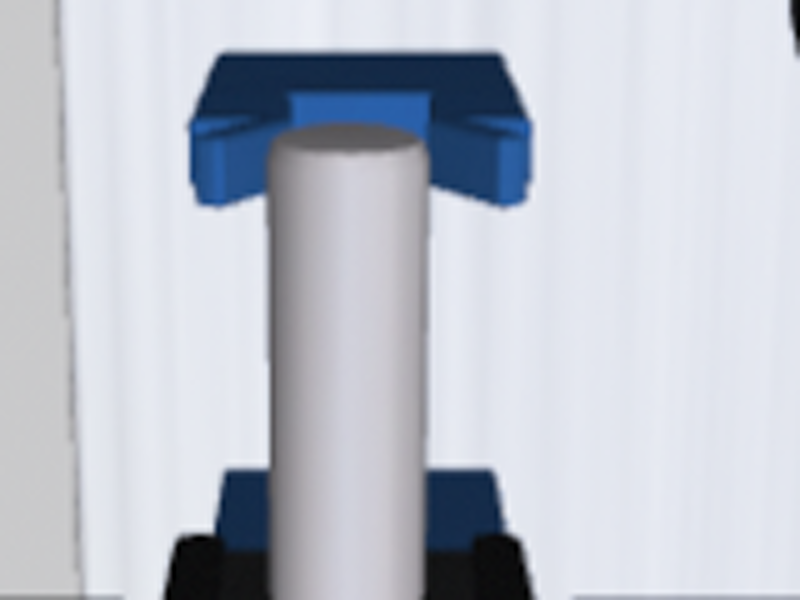

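apply_moves --series '[{"translation":[0.003,0,0],"rot":[0,-0.0009,-0.0003]},{"translation":[0.003,0,-0.03],"rot":[0,-0.0009,-0.0003]},{"translation":[0.003,0,-0.07],"rot":[0,-0.0009,-0.0003]},{"translation":[0.003,0,-0.105],"rot":[0,-0.0009,-0.0003]},{"translation":[0.003,0,-0.135],"rot":[0,-0.0009,-0.0003]},{"translation":[0.003,0,-0.16],"rot":[0,-0.0009,-0.0003]},{"translation":[0.003,0,-0.165],"rot":[0,-0.0009,-0.0003]},{"translation":[0.003,0,-0.165],"rot":[0,-0.0009,-0.0003]}]'

```text
time_s: 17.0
tool_pos: [0.4386, 0.0287, 0.0718]
tcp_rot: [0.534, 0.464, 0.534, -0.463]
ft_force: [0.2, 0.5, -0.9]
gripper_width: 0.0104
```

```bash
python3 -c "
from st import *
need(8.2)
r.capture('wrist'); s=r.get_state(); print(s['tool_pos'],s['ft_force']); c=r.capture('wrist'); cv2.imwrite('pics/w11.png',c['pixels'])
i=c['pixels'][150:290,240:400]; cv2.imwrite('pics/w11z.png',cv2.resize(i,None,fx=4,fy=4,interpolation=cv2.INTER_CUBIC))
"
```

```text
t 17.0 pos [0.4386 0.0287 0.0718] w 0.0104 F [ 0.2  0.5 -0.9] q [ 0.53  0.17 -0.73  2.08  0.14  0.94 -0.13]
x [ 4.e-04  1.e-03 -1.e+00] y [9.902e-01 1.397e-01 5.000e-04] yaw_y 8.03
rot/pi to yaw 8.2 1 [-0.0003  0.0001  0.0009]
rot/pi to yaw 8.2 -1 [ 2.000e-04  5.000e-04 -9.991e-01]
[0.43895255 0.02867214 0.07219911] [-0.0858567   0.05467718 -0.61891139]
```

View pics/w11z.png

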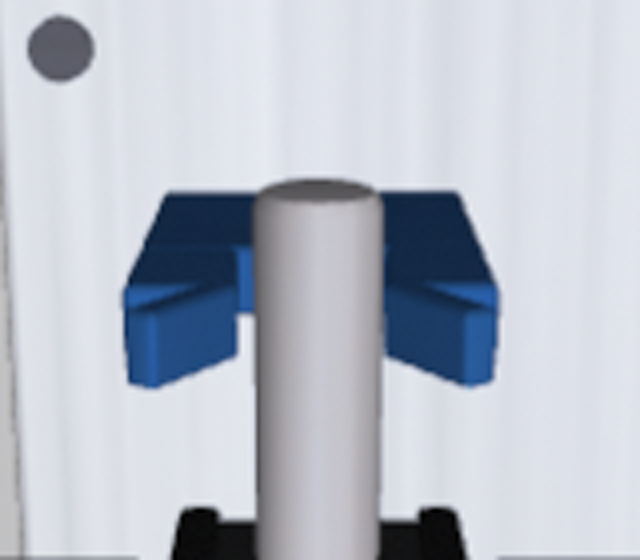

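apply_moves --series '[{"translation":[-0.0016,0,-0.005],"rot":[0,0,0.0009]},{"translation":[-0.0016,0,-0.013],"rot":[0,0,0.0009]},{"translation":[-0.0016,0,-0.022],"rot":[0,0,0.0009]},{"translation":[-0.0016,0,-0.031],"rot":[0,0,0.0009]},{"translation":[-0.0016,0,-0.039],"rot":[0,0,0.0009]},{"translation":[-0.0016,0,-0.046],"rot":[0,0,0.0009]},{"translation":[-0.0016,0,-0.048],"rot":[0,0,0.0009]},{"translation":[-0.0016,0,-0.048],"rot":[0,0,0.0009]}]'

```text
time_s: 17.9
tool_pos: [0.4384, 0.0287, 0.0531]
tcp_rot: [0.535, 0.464, 0.534, -0.462]
ft_force: [-0.2, 0.2, 0.1]
gripper_width: 0.0101
```

```bash
python3 -c "
from st import *
need(8.2)
r.capture('wrist'); s=r.get_state(); print(s['tool_pos'],s['ft_force']); c=r.capture('wrist'); cv2.imwrite('pics/w12.png',c['pixels'])
i=c['pixels'][150:290,240:400]; cv2.imwrite('pics/w12z.png',cv2.resize(i,None,fx=4,fy=4,interpolation=cv2.INTER_CUBIC))
"
```

```text
t 17.9 pos [0.4384 0.0287 0.0531] w 0.0101 F [-0.2  0.2  0.1] q [ 0.52  0.2  -0.73  2.1   0.17  0.9  -0.16]
x [ 1.5e-03  8.0e-04 -1.0e+00] y [0.9898 0.1424 0.0015] yaw_y 8.19
rot/pi to yaw 8.2 1 [-0.0002  0.0005  0.0001]
rot/pi to yaw 8.2 -1 [ 7.000e-04  4.000e-04 -9.999e-01]
[0.43848731 0.02870141 0.05322264] [-0.39275162 -1.21276226 -1.34121205]
```

View pics/w12z.png

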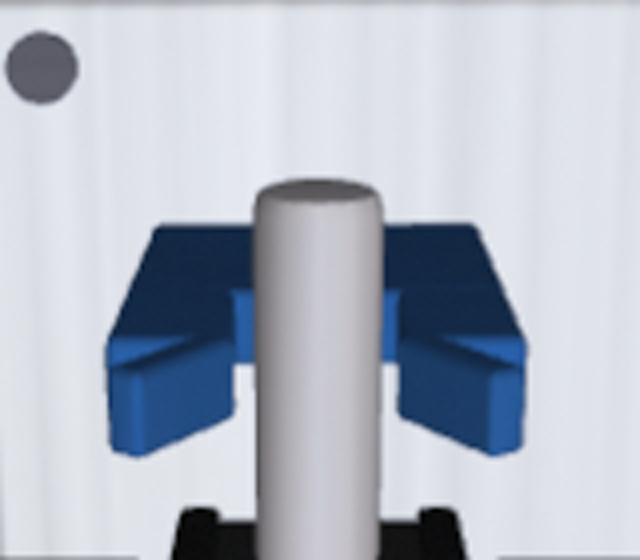

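apply_moves --series '[{"translation":[-0.0005,0,-0.002],"rot":[0,0,0]},{"translation":[-0.0005,0,-0.004],"rot":[0,0,0]},{"translation":[-0.0005,0,-0.006],"rot":[0,0,0]},{"translation":[-0.0005,0,-0.006],"rot":[0,0,0]},{"translation":[-0.0005,0,-0.006],"rot":[0,0,0]},{"translation":[-0.0005,0,-0.006],"rot":[0,0,0]},{"translation":[-0.0005,0,-0.006],"rot":[0,0,0]},{"translation":[-0.0005,0,-0.006],"rot":[0,0,0]}]'

```text
time_s: 18.8
tool_pos: [0.4383, 0.0287, 0.0509]
tcp_rot: [0.535, 0.464, 0.534, -0.462]
ft_force: [0.3, -0.1, -1.5]
gripper_width: 0.0105
```

apply_moves --series '[{"translation":[0,0,-0.001],"rot":[0,0,0]},{"translation":[0,0,-0.002],"rot":[0,0,0]},{"translation":[0,0,-0.003],"rot":[0,0,0]},{"translation":[0,0,-0.003],"rot":[0,0,0]},{"translation":[0,0,-0.003],"rot":[0,0,0]},{"translation":[0,0,-0.003],"rot":[0,0,0]},{"translation":[0,0,-0.003],"rot":[0,0,0]},{"translation":[0,0,-0.003],"rot":[0,0,0]}]'

```text
time_s: 19.6
tool_pos: [0.4384, 0.0289, 0.0499]
tcp_rot: [0.535, 0.464, 0.534, -0.462]
ft_force: [-2.1, 1.2, 4.2]
gripper_width: 0.0101
```

apply_moves --series '[{"translation":[0,0,0],"rot":[0,0,0]},{"translation":[0,0,0],"rot":[0,0,0]},{"translation":[0,0,0],"rot":[0,0,0]},{"translation":[0,0,0],"rot":[0,0,0]},{"translation":[0,0,0],"rot":[0,0,0]},{"translation":[0,0,0],"rot":[0,0,0]},{"translation":[0,0,0],"rot":[0,0,0]},{"translation":[0,0,0],"rot":[0,0,0]}]' --claw 160

```text
time_s: 20.4
tool_pos: [0.4384, 0.0289, 0.05]
tcp_rot: [0.535, 0.464, 0.534, -0.462]
ft_force: [-0.1, -0.2, -0.0]
gripper_width: 0.0324
```

```bash
python3 -c "
from st import *
c=r.capture('wrist'); cv2.imwrite('pics/w13.png',c['pixels'])
"
```

```text
t 20.4 pos [0.4384 0.0289 0.05  ] w 0.0324 F [-0.1 -0.2 -0. ] q [ 0.52  0.2  -0.72  2.1   0.17  0.89 -0.16]
x [ 2.e-03  6.e-04 -1.e+00] y [0.9898 0.1426 0.002 ] yaw_y 8.2
```

View pics/w13.png

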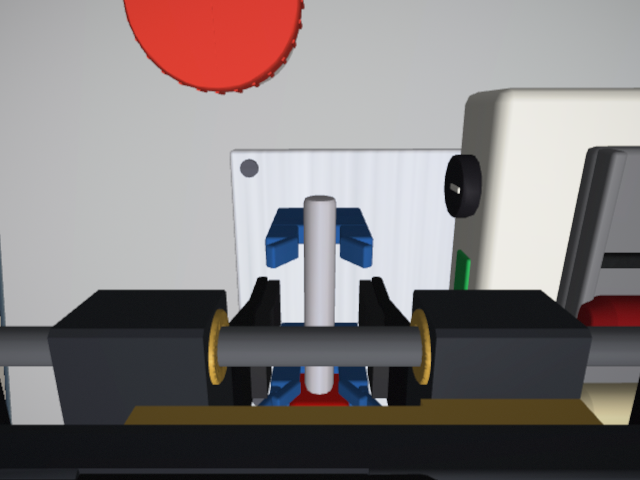

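Pin parked, fingers clear on both sides. Rise straight up.

apply_moves --series '[{"translation":[0,0,0.02],"rot":[0,0,0]},{"translation":[0,0,0.06],"rot":[0,0,0]},{"translation":[0,0,0.12],"rot":[0,0,0]},{"translation":[0,0,0.2],"rot":[0,0,0]},{"translation":[0,-0.03,0.28],"rot":[0,0,0]},{"translation":[0,-0.1,0.34],"rot":[0,0,0]},{"translation":[0,-0.18,0.36],"rot":[0,0,0]},{"translation":[0,-0.24,0.36],"rot":[0,0,0]}]'

```text
time_s: 21.25
tool_pos: [0.4391, -0.0689, 0.1962]
tcp_rot: [0.536, 0.464, 0.533, -0.462]
ft_force: [-0.6, -0.3, 0.0]
gripper_width: 0.0322
```

```bash
python3 -c "
from st import *
c=r.capture('wrist'); cv2.imwrite('pics/w14.png',c['pixels'])
c=r.capture('scene'); cv2.imwrite('pics/s14.png',cv2.resize(c['pixels'][150:300,260:430],None,fx=4.6,fy=4,interpolation=cv2.INTER_CUBIC))
"
```

```text
t 21.25 pos [ 0.4391 -0.0689  0.1962] w 0.0322 F [-0.6 -0.3  0. ] q [ 0.7  -0.01 -0.63  1.94 -0.01  1.21  0.21]
x [ 5.3e-03 -7.0e-04 -1.0e+00] y [0.9899 0.1419 0.0051] yaw_y 8.16
```

View pics/w14.png

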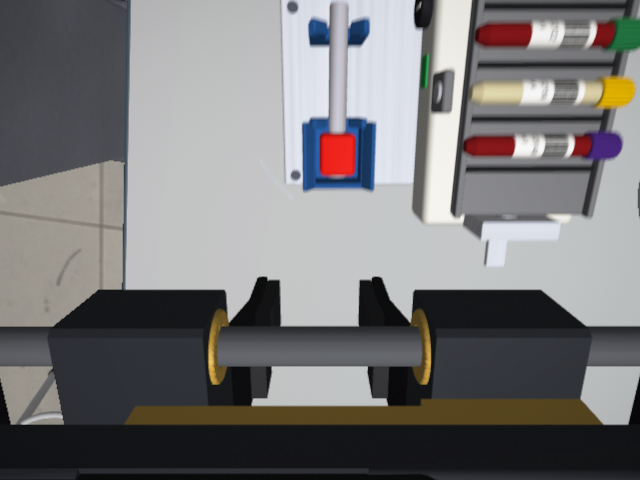

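View pics/s14.png

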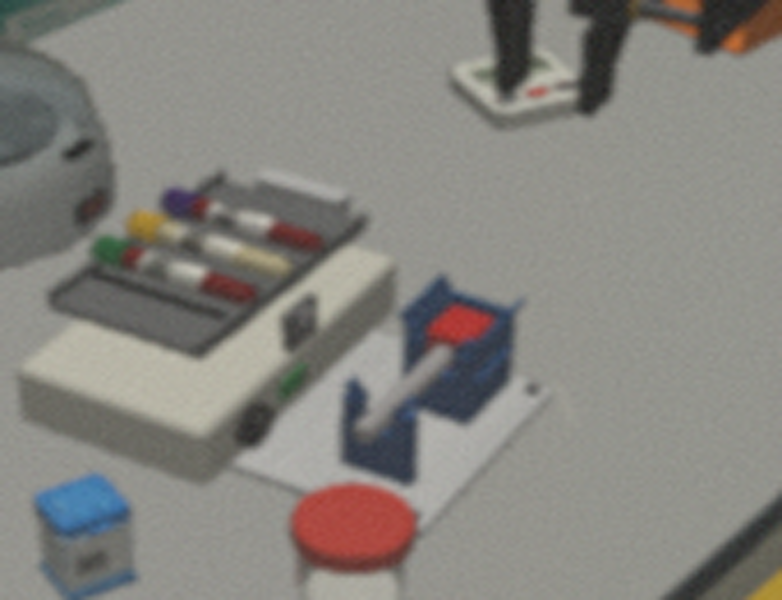

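```bash
python3 -c "
from st import *
for i in range(6): r.capture('top')
for t in ('timer_mid','cup_mid','cartridge_mid','pin_knob'): print(t,[(x['position'],x['confidence']) for x in r.spot_in(t,'top')[:1]])
print(np.abs(r.get_state()['qd']).max(), r.close_job())"
```

```text
t 21.35 pos [ 0.4383 -0.0703  0.1947] w 0.0321 F [ 0.  -1.2 -0.1] q [ 0.7  -0.01 -0.63  1.94 -0.01  1.2   0.21]
x [ 2.8e-03 -2.0e-04 -1.0e+00] y [0.9904 0.138  0.0027] yaw_y 7.93
timer_mid [([0.6012, -0.2962, 0.0156], 0.59)]
cup_mid [([0.3882, 0.1364, 0.0564], 0.62)]
cartridge_mid [([0.4846, 0.1975, 0.0607], 0.6)]
pin_knob [([0.434, 0.0066, 0.0518], 0.65)]
the job is handed in; nothing more can be done
0.0026575017254216416 None
```

I drew the pin straight out of its hole by about 100 mm, laid it level on the bench and let go of it. I then took it again by the shank, 49 mm from the knob's centre, parked it in the keeper, backed the arm clear and handed the job in at about 21.5 s.

**Last checks:**
- **Parked pin:** the last wrist and scene pictures show the knob down in the pocket and the shank in both notches. The arm was clear and still.
- **Bystanders:** the timer, cup and cartridge were within about 4 mm of where they were first seen, which is the detector's own error.
- **Forces:** contact read about 15 N upward when I set the pin on the bench, about 17 N in all. It read about 5 N in the keeper. Both are well under the limits.
- **One disagreement:** the final top-camera detection put the knob at (0.434, 0.007). That is about 28 mm towards the shank from the pocket at about (0.445, -0.020). The detector gives the middle of the whole visible pin, so I went by the pictures.

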